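# Find the cash drawer's concealed catch and spring it

### The arm

A 7-joint arm with a two-finger parallel gripper is mounted at the origin on the work surface. World frame = base frame: x ahead of the robot, y to its left, z up, the work surface at z = 0. Lengths are in mm, angles in rad, forces in N, time in s.
With the tool pointing down it reaches from about 425 to 925 mm from the base axis. Payload 6.8 kg.
Tool frame: the origin (TCP) lies at the very end of the fingers, on their centre line; the grasp point (between the pads) lies 19 mm behind it (r.grip_depth is the distance from the TCP to the grasp point, in mm); z points along the fingers, y is the direction in which the jaws open and shut (so a half turn about z gives the same grasp; the last joint's range is limited). The gripper opens to 85 mm and grips with 20 to 120 N. Pads are 22 mm wide; open, the fingers measure 114 mm over their backs; the gripper's body (76 mm by 85 mm) begins 54 mm behind the grasp point. The pads swing forward as they close: fully open they stand 13 mm farther back than shut.
Start: joints at [1.176, 0.477, 0.022, 1.555, -0.011, 1.109, -0.083], TCP at [190.956, -647.444, 231.308] pointing down, gripper open.
Joint ranges: [-2.96, 2.96], [-0.34, 2.1], [-1.41, 1.46], [0.24, 2.44], [-1.37, 4.51], [0.17, 1.92], [-2.96, 2.96]. Speed limits (rad/s): [2.39, 2.39, 3.14, 3.14, 3.14, 3.14, 3.14].

### API

Orientations are given as a rotation vector (axis times angle).
In Python, from rig import r gives the robot as it stands. The module is installed in compiled form; this text tells all that it offers.
- The arm moves only by the shell command python3 -m crank 'ROWS' [FORCE]. ROWS is JSON, a list of rows, each an object of numbers: "x", "y", "z": the shift along the tool's x, y, z as a fraction of full scale; "ax", "ay", "az": the turn, a rotation vector about the tool's x, y, z as a fraction of full scale; "fingers": the opening, from -1 (shut) to 1 (fully open). In form: [{"x": .., "y": .., "z": .., "ax": .., "ay": .., "az": .., "fingers": ..}, ...]. A call has exactly 5 rows; each row is the pose to reach, as a shift and turn from the pose commanded when the call began, along the tool's axes at that moment; what a row does not reach only later rows make up. Full scale, the value 1, is 0.3 m for a shift and 90 degrees for a turn. A row lasts 1/10 s, in which the tool goes at most 50 mm and 8.59 degrees, less where a joint would pass 70% of its speed; a pose out of reach is approached as far as the arm can. A call with a number of a shift or a turn outside -1 to 1 is refused whole. A call with a gripper value outside its range is refused whole. The fingers move at their own pace and stop on an object; FORCE is the grip in N (left out, the last holds). Time passes only in rows, so rows that repeat a pose let the fingers close, or fill a call up. It gives the time, the measured TCP pose, the force and the opening at its end, in the units of the state.
- r.state(): the state, without advancing time (a new reading comes with each control period).
- r.camera(name): name is "scene" or "top"; returns a dict with "pixels" (420x560x3 uint8, red, green, blue), "fx", "fy", "cx", "cy" (pixels), "R" (3x3) and "t" (3): a world point X has camera coordinates R X + t. Camera axes: x right, y down, z forward; pixel columns grow to the right and rows downward; lengths in mm; the calibration is good to about 2 mm. A picture is of the moment at which its call begins. There is no depth.
- r.sign_off(): hands the job in, once; it reports no verdict.
The state is a dict: "t": time; "joint_positions": joint angles; "qd": joint speeds; "effort": joint torques, N m; "ee_pos": TCP position; "ee_rot": TCP orientation; "wrist_force": force on the tool from outside, world axes, zero at the start; "moment": the same for the moment, N m; "grip_width": finger opening in mm.
Only numpy, scipy, OpenCV 4.12 (cv2) and the standard library are available. Lean on these libraries where they do the work, as an engineer would, in place of code of your own. Each camera call takes 0.05 s, during which the arm holds its last target.

### The job

The cash drawer of the grey till on the egg-packing bench is held by a concealed catch: one of the five identical steel discs let flush into its flat top gives under a fingertip, the other four are solid. Feel lightly from disc to disc to find the one that gives, press it fully in so that the drawer comes ajar by itself, and take the hand away. Pick nothing up and leave the cartons, pen, stamp and other things on and around the till where they are.

Things in the scene. Friction and masses are not known exactly. Their poses are not given: they have to be found in the camera images.
- till: low painted-steel cash unit, fixed to the table, 300 mm deep (its x) x 380 mm wide (its y) x 100 mm high; origin: centre of its underside on the table; its -x side, with the drawer front, faces the robot; z up. In its flat top a straight row of five identical steel discs, parallel to its y
- disc_row (a point): centre of the middle disc's face, axes as the till's. Disc centres: y = -128, -64, 0, 64, 128 mm from it. Discs 47 mm across in 48 mm holes that shut fingertips fit into; faces 1.5 mm below the top panel, 98.5 mm above the table. Four are rigid blanks; one, different each time and not told apart by eye, is the catch: it sinks 6 mm straight down against about 4 N
- catch (a joint): how far the concealed catch disc has been pressed in: 0 flush (start) to 0.006 m fully in; does not spring back
- drawer (a joint): how far the cash drawer has come out of the till towards its -x side: 0 shut, about 0.024 m ajar. It is driven by the catch (4 mm out for each mm the catch goes in), by itself and without being pulled, and stays there
- carton: closed grey-brown six-egg carton, 100 x 150 x 67 mm, lying on the back half of the till top; origin: centre of its underside; a bystander, not to be moved
- stamp: small turned wooden hand stamp, 42 mm across and 68 mm tall, standing on the back half of the till top; origin: centre of its underside; a bystander, not to be moved
- marker: marker pen, 135 mm long, 17 mm thick, lying on the till top near the front edge, roughly parallel to it; origin: underside at the middle of its white barrel; a bystander, not to be moved
- tape: roll of amber packing tape lying flat on the table, 100 mm across, 48 mm high; origin: centre of its underside; a bystander, not to be moved
- mug: white mug standing on the table, 82 mm across, 95 mm high; origin: centre of its underside; a bystander, not to be moved
- jar: glass jar standing on the table, 72 mm across, 110 mm high; origin: centre of its underside; a bystander, not to be moved
- carton2: another closed six-egg carton on the table, 100 x 150 x 67 mm; origin: centre of its underside; a bystander, not to be moved

How it is judged (in metres and radians):
On the way:
1. the concealed catch is found and pressed in (value of joint catch above 0.005 m), for 0.2 s.
At the end, for the whole second after the job is handed in: The catch disc is down by more than 5 of its 6 mm, the drawer has come out by more than 20 mm and is at rest, and every carton, the pen, the stamp, the tape, the mug and the jar are within 20 mm of where they began (value of joint catch above 0.005 m and value of joint drawer above 0.02 m and velocity of joint drawer below 0.01 m/s and distance of each of carton, stamp, marker, tape, mug, jar, carton2 from where it was at the start of the episode below 0.02 m); the robot touches nothing.
It fails at once if something on or around the till was moved by 20 mm or more, or lifted (distance of any of carton, stamp, marker, tape, mug, jar, carton2 from where it was at the start of the episode above 0.02 m).
It fails at once if the fingers pressed harder than 60 N (contact force between the fingers and anything else above 60 N).
It also fails if it takes over 51 s, if anything falls off the work surface, if the arm or the gripper's body presses on something with over 40 N, if the wrist force passes 120 N, or if a joint passes its speed limit or range.

## Working session

There is one attempt and no reset: what is moved stays moved. The work goes in short steps, Python scripts to look and compute and a shell command to move; the robot and the scene stay as the last step left them, time stands still between calls to the robot, and variables do not carry over. Pictures are saved under pics/ and viewed, and the job is handed in when it is done.

```bash
mkdir -p pics; python3 - <<'E'
from rig import r
import cv2
s=r.state();print({k:(v if not hasattr(v,'round') else v) for k,v in s.items()})
for n in("scene","top"):
    c=r.camera(n);cv2.imwrite(f"pics/{n}0.png",cv2.cvtColor(c["pixels"],cv2.COLOR_RGB2BGR))
    print(n,c["fx"],c["fy"],c["cx"],c["cy"],c["R"],c["t"])
E
```

```text
{'t': 0.0, 'joint_positions': array([ 1.17591846,  0.47780302,  0.0223146 ,  1.55643745, -0.01148798,
        1.10934709, -0.08308062]), 'qd': array([-1.27941690e-03,  3.03664591e-04, -1.92983678e-06,  7.17420946e-05,
        1.11570584e-03,  9.07308753e-04,  6.52215436e-04]), 'effort': array([-5.76555158e-04, -5.96444607e+01,  1.60792831e+00, -2.81196070e+01,
        1.24897849e-02,  9.23870655e-03, -2.49629880e-05]), 'ee_pos': array([ 190.75919548, -646.8573208 ,  230.32921454]), 'ee_rot': array([-3.10753199e+00, -4.48773986e-01,  6.32826837e-04]), 'wrist_force': array([0.92839079, 0.45560941, 0.78272986]), 'moment': array([-0.02382312, -0.00686875,  0.01216419]), 'grip_width': 85.3895433204529}
scene 423.75301017912307 423.75301017912307 282.8213065843586 209.45253687699932 [[ 0.67791055  0.73480064  0.02247902]
 [ 0.46597953 -0.40585007 -0.78622439]
 [-0.56859507  0.54346458 -0.6175321 ]] [-384.46128074 -198.31405024 1490.09239332]
top 388.20010927084667 388.20010927084667 277.86844430969984 209.81078524650073 [[-0.07771895 -0.9969705   0.0030951 ]
 [-0.97331826  0.07520212 -0.21678609]
 [ 0.21589658 -0.0198609  -0.97621422]] [ 32.42967875 559.75092287 945.87830276]
```

View pics/scene0.png

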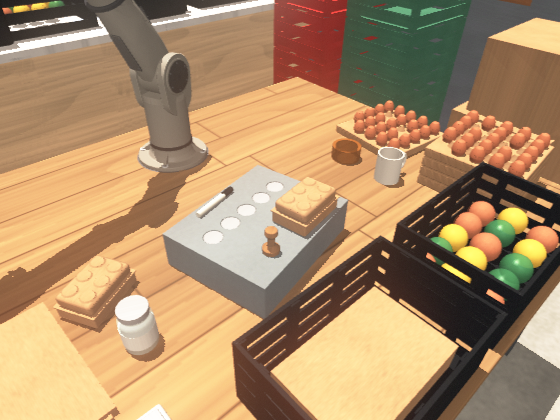

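View pics/top0.png

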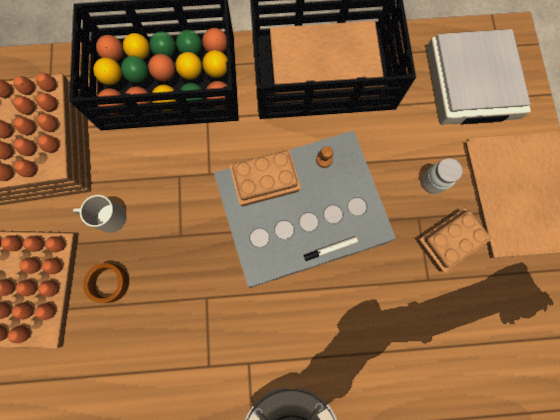

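The top view shows the five discs from about (260,238) to (357,207). The carton at (265,176) and the stamp at (326,157) are behind the row, and the pen at (331,249) is in front. I'll measure the discs next.

```bash
cat > h.py <<'E'
import numpy as np
from rig import r
def ray(c,u,v,z):
    R=np.array(c["R"]);t=np.array(c["t"])
    d=R.T@np.array([(u-c["cx"])/c["fx"],(v-c["cy"])/c["fy"],1]);o=-R.T@t
    return o+d*(z-o[2])/d[2]
E
python3 - <<'E'
from h import *
import cv2
c=r.camera("top");p=c["pixels"]
cr=cv2.resize(p[125:285,205:405],None,fx=4,fy=4-0.25,interpolation=cv2.INTER_CUBIC)
cv2.imwrite("pics/crop.png",cv2.cvtColor(cr,cv2.COLOR_RGB2BGR))
for n,g in(("top",[(260,238),(284,230),(309,222),(333,214),(357,207)]),("scene",[(213,238),(230,224),(246,211),(261,199),(275,187)])):
    c=r.camera(n);p=c["pixels"].astype(int)
    for u,v in g:
        w=p[v-12:v+13,u-12:u+13]; b=w.min(2); m=(b>(165 if n=="top" else 165)).astype(np.uint8)
        k,l,st,ce=cv2.connectedComponentsWithStats(m)
        i=l[12,12]; q=ce[i]+[u-12,v-12]
        print(n,p[v,u],p[v-13,u],i,st[i],q.round(1),ray(c,*q,98.5).round(1))
c=r.camera("top")
for q in((216,176),(354,133),(395,239),(249,284)): print(q,ray(c,*q,100).round(1))
for q in((316,256),(356,238),(305,256)): print("pen",q,ray(c,*q,108).round(1))
E
```

```text
top [212 197 183] [139 140 132] 1 [  3   3  17  18 241] [259.2 237.5] [486.4  40.9  98.5]
top [209 196 180] [146 145 136] 1 [  4   3  17  18 235] [284.  229.5] [501.6 -21.4  98.5]
top [205 191 178] [140 139 131] 1 [  3   4  18  17 229] [308.5 221.7] [516.5 -83.6  98.5]
top [203 191 176] [137 138 128] 1 [  4   4  17  17 221] [332.9 214. ] [ 531.1 -146.    98.5]
top [200 187 173] [142 142 132] 1 [  4   4  17  16 212] [356.8 206.3] [ 546.1 -208.    98.5]
scene [251 248 242] [220 218 208] 1 [  0   0  25  25 617] [213.  238.1] [ 551.5 -212.8   98.5]
scene [251 248 243] [217 213 203] 1 [  0   0  25  25 619] [230.1 224. ] [ 536.7 -151.4   98.5]
scene [251 248 243] [220 217 206] 1 [  0   0  25  25 620] [246.  211.1] [522.4 -89.8  98.5]
scene [252 248 242] [217 210 200] 1 [  0   0  25  25 612] [260.9 198.9] [507.8 -27.4  98.5]
scene [252 248 242] [222 215 203] 1 [  0   0  25  25 573] [274.3 186.3] [487.7  38.2  98.5]
(216, 176) [651.9 139.7 100. ]
(354, 133) [ 741.4 -224.2  100. ]
(395, 239) [ 456.7 -291.1  100. ]
(249, 284) [376.2  72.7 100. ]
pen (316, 256) [429.6 -92.7 108. ]
pen (356, 238) [ 465.6 -194.2  108. ]
pen (305, 256) [431.6 -66.3 108. ]
```

View pics/crop.png

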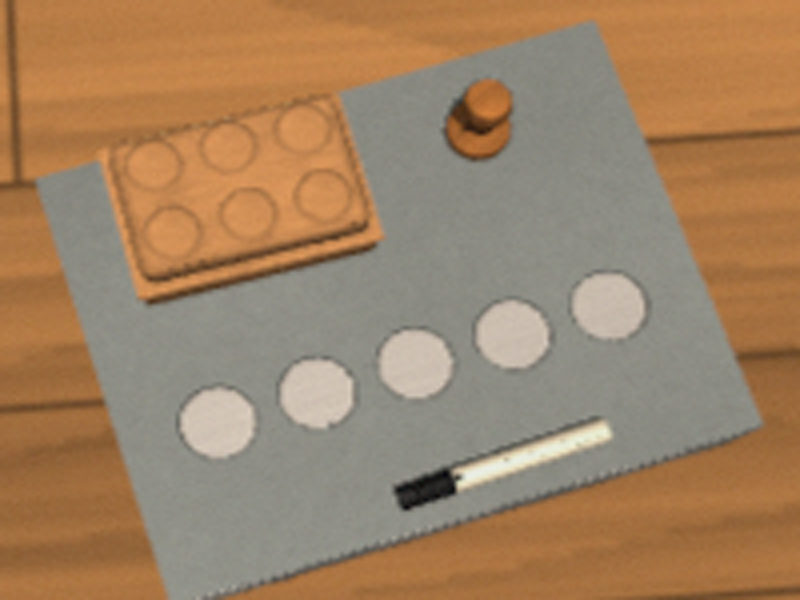

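```bash
cat >> h.py <<'E'
from scipy.spatial.transform import Rotation as Ro
D={1:(486.9,40.7),2:(501.9,-21.6),3:(516.8,-83.8),4:(531.7,-146.2),5:(546.6,-208.4)}
def plan(x,y,z,yaw=None):
    s=r.state();Rm=Ro.from_rotvec(s["ee_rot"]).as_matrix()
    d=Rm.T@(np.array([x,y,z])-s["ee_pos"])/300
    print("t",s["t"],"pos",s["ee_pos"].round(1),"F",s["wrist_force"].round(2),"w",round(s["grip_width"],1),"yaw",np.degrees(np.arctan2(Rm[1,0],Rm[0,0])).round(2),"tilt",np.degrees(Rm[:2,2]).round(2),"shift",d.round(4))
E
python3 - <<'E'
from h import *
import cv2
c=r.camera("scene");p=c["pixels"]
cr=cv2.resize(p[170:260,190:300],None,fx=7,fy=6.5,interpolation=cv2.INTER_CUBIC)[:595]
cv2.imwrite("pics/cs.png",cv2.cvtColor(cr,cv2.COLOR_RGB2BGR))
for u,v in[(213,238),(230,224),(246,211),(261,199),(275,187)]:
    m=(p.min(2)>232).astype(np.uint8);k,l,st,ce=cv2.connectedComponentsWithStats(m);i=l[v,u];print(i,st[i],ce[i].round(1),ray(c,*ce[i],98.5).round(1))
plan(546.6,-208.4,235)
E
```

```text
22 [204 231  19  13 180] [212.9 237.2] [ 548.6 -211.1   98.5]
21 [222 218  17  12 155] [230. 223.] [ 533.6 -149.2   98.5]
20 [238 205  17  11 141] [246.1 209.8] [518.5 -86.4  98.5]
18 [253 193  16  10 123] [260.8 197.6] [503.2 -24.1  98.5]
17 [268 182  15   9 104] [274.5 186.5] [488.6  38.1  98.5]
t 0.35 pos [ 190.9 -647.3  231.1] F [-0.46 -0.38 -0.64] w 85.5 yaw 16.43 tilt [-0.01  0.02] shift [ 1.5511 -1.068  -0.0126]
```

Both cameras give 64 mm spacing and agree to about 3 mm, so I'll use their mean. Next I'll travel high with the fingers shut.

```bash
sed -i 's/^D=.*/D={1:(487.6,39.5),2:(502.6,-22.8),3:(517.6,-85.1),4:(532.6,-147.4),5:(547.5,-209.7)}/' h.py
python3 -m crank '[{"x":0.13,"y":-0.09,"z":0,"az":0.033,"fingers":-1},{"x":0.26,"y":-0.18,"z":0,"az":0.033,"fingers":-1},{"x":0.39,"y":-0.27,"z":0,"az":0.033,"fingers":-1},{"x":0.52,"y":-0.36,"z":0,"az":0.033,"fingers":-1},{"x":0.65,"y":-0.45,"z":0,"az":0.033,"fingers":-1}]' 20
python3 -c "
from h import *
plan(*D[5],235)"
```

```text
t 0.35 pos [ 190.9 -647.3  231.1] F [-0.46 -0.38 -0.64] w 85.5 yaw 16.43 tilt [-0.01  0.02] shift [ 1.5528 -1.063  -0.0126]validation failed for argument at $[0]...
```

```bash

python3 -m crank '[{"x":0.13,"y":-0.09,"z":0,"ax":0,"ay":0,"az":0.033,"fingers":-1},{"x":0.26,"y":-0.18,"z":0,"ax":0,"ay":0,"az":0.033,"fingers":-1},{"x":0.39,"y":-0.27,"z":0,"ax":0,"ay":0,"az":0.033,"fingers":-1},{"x":0.52,"y":-0.36,"z":0,"ax":0,"ay":0,"az":0.033,"fingers":-1},{"x":0.65,"y":-0.45,"z":0,"ax":0,"ay":0,"az":0.033,"fingers":-1}]' 20
python3 -c "
from h import *
plan(*D[5],235)"
```

```text
t: 0.85
ee_pos: [340.8, -461.2, 231.5]
ee_rot: [3.12, 0.368, 0.0]
wrist_force: [0.9, -0.6, 1.0]
grip_width: 12.3
t 0.85 pos [ 340.8 -461.2  231.5] F [ 0.95 -0.56  1.02] w 12.3 yaw 13.45 tilt [ 0.02 -0.02] shift [ 0.8653 -0.6552 -0.0118]
```

```bash

python3 -m crank '[{"x":0.126,"y":-0.096,"z":0,"ax":0,"ay":0,"az":0,"fingers":-1},{"x":0.252,"y":-0.192,"z":0,"ax":0,"ay":0,"az":0,"fingers":-1},{"x":0.38,"y":-0.288,"z":0,"ax":0,"ay":0,"az":0,"fingers":-1},{"x":0.505,"y":-0.382,"z":0,"ax":0,"ay":0,"az":0,"fingers":-1},{"x":0.63,"y":-0.478,"z":0,"ax":0,"ay":0,"az":0,"fingers":-1}]' 20
python3 -c "
from h import *
plan(*D[5],150)"
```

```text
t: 1.35
ee_pos: [491.2, -277.9, 231.6]
ee_rot: [3.12, 0.368, 0.001]
wrist_force: [1.2, -0.8, 0.0]
grip_width: -0.0
t 1.35 pos [ 491.2 -277.9  231.6] F [ 1.24 -0.82  0.01] w -0.0 yaw 13.45 tilt [ 0.03 -0.02] shift [ 0.2352 -0.1775  0.272 ]
```

```bash

python3 -m crank '[{"x":0.118,"y":-0.089,"z":0,"ax":0,"ay":0,"az":0,"fingers":-1},{"x":0.235,"y":-0.177,"z":0,"ax":0,"ay":0,"az":0,"fingers":-1},{"x":0.235,"y":-0.177,"z":0.1,"ax":0,"ay":0,"az":0,"fingers":-1},{"x":0.235,"y":-0.177,"z":0.2,"ax":0,"ay":0,"az":0,"fingers":-1},{"x":0.235,"y":-0.177,"z":0.27,"ax":0,"ay":0,"az":0,"fingers":-1}]' 20
python3 - <<'E'
from h import *
import cv2
plan(*D[5],110)
for n in("top","scene"):
    p=r.camera(n)["pixels"]; p=p[110:290,200:440] if n=="top" else p[130:310,150:390]
    cv2.imwrite(f"pics/a_{n}.png",cv2.cvtColor(cv2.resize(p,None,fx=3,fy=3),cv2.COLOR_RGB2BGR))
E
```

```text
t: 1.85
ee_pos: [545.9, -210.6, 148.5]
ee_rot: [-3.119, -0.37, 0.002]
wrist_force: [-0.3, 0.2, -0.9]
grip_width: -0.2
t 1.85 pos [ 545.9 -210.6  148.5] F [-0.3   0.16 -0.91] w -0.2 yaw 13.52 tilt [-0.09  0.02] shift [ 0.006  -0.0016  0.1284]
```

View pics/a_scene.png

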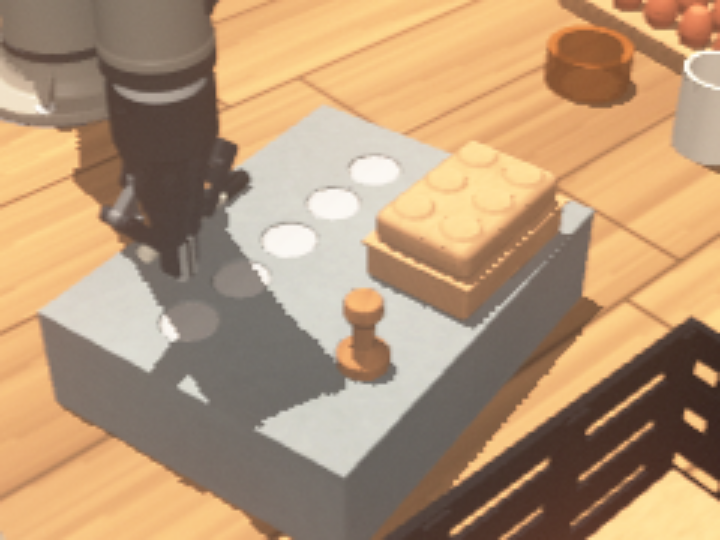

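View pics/a_top.png

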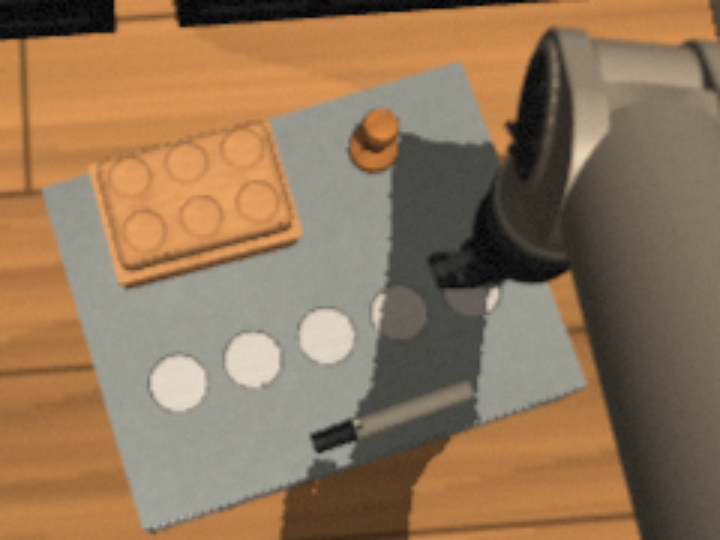

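The fingertips are over disc 5. Disc 5 is at about (470,295) in the top crop, and the carton, stamp and pen are all clear. I'll descend now.

```bash

python3 -m crank '[{"x":0.004,"y":-0.002,"z":0.08,"ax":0,"ay":0,"az":0,"fingers":-1},{"x":0.004,"y":-0.002,"z":0.14,"ax":0,"ay":0,"az":0,"fingers":-1},{"x":0.004,"y":-0.002,"z":0.15,"ax":0,"ay":0,"az":0,"fingers":-1},{"x":0.004,"y":-0.002,"z":0.15,"ax":0,"ay":0,"az":0,"fingers":-1},{"x":0.004,"y":-0.002,"z":0.15,"ax":0,"ay":0,"az":0,"fingers":-1}]' 20
python3 -c "
from h import *
plan(*D[5],98.5)"
```

```text
t: 2.45
ee_pos: [548.4, -210.8, 106.8]
ee_rot: [3.119, 0.368, 0.003]
wrist_force: [-0.6, 0.6, 0.5]
grip_width: -0.3
t 2.45 pos [ 548.4 -210.8  106.8] F [-0.61  0.56  0.47] w -0.3 yaw 13.45 tilt [ 0.13 -0.04] shift [-0.0023 -0.0043  0.0278]
```

```bash

python3 -m crank '[{"x":0,"y":-0.002,"z":0.01,"ax":0,"ay":0,"az":0,"fingers":-1},{"x":0,"y":-0.002,"z":0.016,"ax":0,"ay":0,"az":0,"fingers":-1},{"x":0,"y":-0.002,"z":0.02,"ax":0,"ay":0,"az":0,"fingers":-1},{"x":0,"y":-0.002,"z":0.02,"ax":0,"ay":0,"az":0,"fingers":-1},{"x":0,"y":-0.002,"z":0.02,"ax":0,"ay":0,"az":0,"fingers":-1}]' 20
python3 -c "
from h import *
plan(*D[5],98.5)"
python3 -m crank '[{"x":0,"y":0,"z":0.003,"ax":0,"ay":0,"az":0,"fingers":-1},{"x":0,"y":0,"z":0.006,"ax":0,"ay":0,"az":0,"fingers":-1},{"x":0,"y":0,"z":0.006,"ax":0,"ay":0,"az":0,"fingers":-1},{"x":0,"y":0,"z":0.006,"ax":0,"ay":0,"az":0,"fingers":-1},{"x":0,"y":0,"z":0.006,"ax":0,"ay":0,"az":0,"fingers":-1}]' 20
python3 -c "
from h import *
plan(*D[5],98.5)"
```

```text
t: 2.95
ee_pos: [547.3, -209.8, 99.3]
ee_rot: [-3.12, -0.368, 0.0]
wrist_force: [0.7, 0.3, -0.1]
grip_width: -0.3
t 2.95 pos [ 547.3 -209.8   99.3] F [ 0.65  0.27 -0.09] w -0.3 yaw 13.46 tilt [-0.  0.] shift [ 0.0007 -0.0003  0.0027]
t: 3.45
ee_pos: [547.5, -209.9, 98.6]
ee_rot: [3.12, 0.368, 0.001]
wrist_force: [-3.4, 0.5, 9.3]
grip_width: -0.2
t 3.45 pos [ 547.5 -209.9   98.6] F [-3.36  0.53  9.34] w -0.2 yaw 13.45 tilt [ 0.02 -0.02] shift [ 0.0002 -0.0007  0.0004]
```

Disc 5 held at 98.6 mm under 9 N, more than the 4 N catch needs, so it's a blank. I'll hop to disc 4.

```bash

python3 -m crank '[{"x":0,"y":0,"z":-0.04,"ax":0,"ay":0,"az":0,"fingers":-1},{"x":0,"y":-0.107,"z":-0.04,"ax":0,"ay":0,"az":0,"fingers":-1},{"x":0,"y":-0.213,"z":-0.04,"ax":0,"ay":0,"az":0,"fingers":-1},{"x":0,"y":-0.213,"z":-0.04,"ax":0,"ay":0,"az":0,"fingers":-1},{"x":0,"y":-0.213,"z":-0.025,"ax":0,"ay":0,"az":0,"fingers":-1}]' 20
python3 -c "
from h import *
plan(*D[4],98.5)"
python3 -m crank '[{"x":0,"y":0,"z":0.014,"ax":0,"ay":0,"az":0,"fingers":-1},{"x":0,"y":0,"z":0.019,"ax":0,"ay":0,"az":0,"fingers":-1},{"x":0,"y":0,"z":0.025,"ax":0,"ay":0,"az":0,"fingers":-1},{"x":0,"y":0,"z":0.025,"ax":0,"ay":0,"az":0,"fingers":-1},{"x":0,"y":0,"z":0.025,"ax":0,"ay":0,"az":0,"fingers":-1}]' 20
python3 -c "
from h import *
plan(*D[4],98.5)"
```

```text
t: 3.95
ee_pos: [533.2, -147.3, 105.9]
ee_rot: [3.119, 0.371, 0.003]
wrist_force: [-0.6, -1.4, 1.4]
grip_width: -0.2
t 3.95 pos [ 533.2 -147.3  105.9] F [-0.65 -1.41  1.38] w -0.2 yaw 13.55 tilt [ 0.11 -0.03] shift [-0.0022 -0.0003  0.0248]
t: 4.45
ee_pos: [532.2, -149.0, 98.6]
ee_rot: [3.12, 0.365, -0.001]
wrist_force: [-6.0, 1.3, 14.1]
grip_width: -0.1
t 4.45 pos [ 532.2 -149.    98.6] F [-5.95  1.28 14.06] w -0.1 yaw 13.35 tilt [-0.03 -0.05] shift [ 0.0025 -0.0049  0.0003]
```

Disc 4 is also rigid, 14 N at 98.6 mm. Next is disc 3.

```bash

python3 -m crank '[{"x":0,"y":0,"z":-0.04,"ax":0,"ay":0,"az":0,"fingers":-1},{"x":0,"y":-0.107,"z":-0.04,"ax":0,"ay":0,"az":0,"fingers":-1},{"x":0,"y":-0.213,"z":-0.04,"ax":0,"ay":0,"az":0,"fingers":-1},{"x":0,"y":-0.213,"z":-0.04,"ax":0,"ay":0,"az":0,"fingers":-1},{"x":0,"y":-0.213,"z":-0.025,"ax":0,"ay":0,"az":0,"fingers":-1}]' 20
python3 -c "
from h import *
plan(*D[3],98.5)"
python3 -m crank '[{"x":0,"y":0,"z":0.014,"ax":0,"ay":0,"az":0,"fingers":-1},{"x":0,"y":0,"z":0.019,"ax":0,"ay":0,"az":0,"fingers":-1},{"x":0,"y":0,"z":0.024,"ax":0,"ay":0,"az":0,"fingers":-1},{"x":0,"y":0,"z":0.024,"ax":0,"ay":0,"az":0,"fingers":-1},{"x":0,"y":0,"z":0.024,"ax":0,"ay":0,"az":0,"fingers":-1}]' 20
python3 -c "
from h import *
plan(*D[3],98.5)"
```

```text
t: 4.95
ee_pos: [518.4, -85.6, 105.7]
ee_rot: [3.119, 0.37, 0.003]
wrist_force: [0.4, 0.1, -0.3]
grip_width: 0.0
t 4.95 pos [518.4 -85.6 105.7] F [ 0.41  0.11 -0.34] w 0.0 yaw 13.52 tilt [ 0.1  -0.02] shift [-0.0023 -0.0021  0.024 ]
t: 5.45
ee_pos: [517.6, -85.7, 97.7]
ee_rot: [-3.12, -0.367, 0.0]
wrist_force: [-0.3, 0.0, 0.5]
grip_width: 0.2
t 5.45 pos [517.6 -85.7  97.7] F [-0.32  0.04  0.49] w 0.2 yaw 13.44 tilt [-0.    0.01] shift [ 0.0005 -0.0021 -0.0027]
```

Disc 3 let the tip down to 97.7 mm with almost no force, so it may be the one that gives. I'll press in small steps.

```bash

python3 -m crank '[{"x":0,"y":0,"z":0.003,"ax":0,"ay":0,"az":0,"fingers":-1},{"x":0,"y":0,"z":0.006,"ax":0,"ay":0,"az":0,"fingers":-1},{"x":0,"y":0,"z":0.006,"ax":0,"ay":0,"az":0,"fingers":-1},{"x":0,"y":0,"z":0.006,"ax":0,"ay":0,"az":0,"fingers":-1},{"x":0,"y":0,"z":0.006,"ax":0,"ay":0,"az":0,"fingers":-1}]' 20
python3 -c "
from h import *
plan(*D[3],92.5)"
```

```text
t: 5.95
ee_pos: [517.7, -85.6, 96.1]
ee_rot: [3.12, 0.368, 0.001]
wrist_force: [0.1, -0.4, 2.7]
grip_width: -0.3
t 5.95 pos [517.7 -85.6  96.1] F [ 0.11 -0.43  2.7 ] w -0.3 yaw 13.46 tilt [ 0.02 -0.01] shift [-0.0001 -0.0017  0.012 ]
```

Disc 3 is the catch: 96.1 mm at 2.7 N. I'll press it to the bottom.

```bash

python3 -m crank '[{"x":0,"y":0,"z":0.004,"ax":0,"ay":0,"az":0,"fingers":-1},{"x":0,"y":0,"z":0.008,"ax":0,"ay":0,"az":0,"fingers":-1},{"x":0,"y":0,"z":0.012,"ax":0,"ay":0,"az":0,"fingers":-1},{"x":0,"y":0,"z":0.016,"ax":0,"ay":0,"az":0,"fingers":-1},{"x":0,"y":0,"z":0.016,"ax":0,"ay":0,"az":0,"fingers":-1}]' 20
python3 -c "
from h import *
plan(*D[3],92.5)"

```

```text
t: 6.45
ee_pos: [517.8, -85.6, 92.5]
ee_rot: [3.12, 0.368, 0.001]
wrist_force: [-5.4, -0.3, 17.6]
grip_width: 0.0
t 6.45 pos [517.8 -85.6  92.5] F [-5.38 -0.27 17.63] w 0.0 yaw 13.45 tilt [ 0.02 -0.02] shift [-0.0003 -0.0019 -0.0001]
```

The disc has bottomed out at 92.5 mm, the full 6 mm. I'll hold briefly, then withdraw straight up.

```bash

python3 -m crank '[{"x":0,"y":0,"z":0,"ax":0,"ay":0,"az":0,"fingers":-1},{"x":0,"y":0,"z":0,"ax":0,"ay":0,"az":0,"fingers":-1},{"x":0,"y":0,"z":0,"ax":0,"ay":0,"az":0,"fingers":-1},{"x":0,"y":0,"z":-0.05,"ax":0,"ay":0,"az":0,"fingers":-1},{"x":0,"y":0,"z":-0.15,"ax":0,"ay":0,"az":0,"fingers":-1}]' 20
python3 -m crank '[{"x":0,"y":0,"z":-0.15,"ax":0,"ay":0,"az":0,"fingers":-1},{"x":0,"y":0,"z":-0.3,"ax":0,"ay":0,"az":0,"fingers":-1},{"x":0,"y":0,"z":-0.35,"ax":0,"ay":0,"az":0,"fingers":-1},{"x":0,"y":0,"z":-0.35,"ax":0,"ay":0,"az":0,"fingers":-1},{"x":0,"y":0,"z":-0.35,"ax":0,"ay":0,"az":0,"fingers":-1}]' 20
python3 -m crank '[{"x":0,"y":0.16,"z":0,"ax":0,"ay":0,"az":0,"fingers":-1},{"x":0,"y":0.32,"z":0,"ax":0,"ay":0,"az":0,"fingers":-1},{"x":0,"y":0.48,"z":0,"ax":0,"ay":0,"az":0,"fingers":-1},{"x":0,"y":0.64,"z":0,"ax":0,"ay":0,"az":0,"fingers":-1},{"x":0,"y":0.8,"z":0,"ax":0,"ay":0,"az":0,"fingers":-1}]' 20
python3 -m crank '[{"x":0,"y":0,"z":0,"ax":0,"ay":0,"az":0,"fingers":-1},{"x":0,"y":0,"z":0,"ax":0,"ay":0,"az":0,"fingers":-1},{"x":0,"y":0,"z":0,"ax":0,"ay":0,"az":0,"fingers":-1},{"x":0,"y":0,"z":0,"ax":0,"ay":0,"az":0,"fingers":-1},{"x":0,"y":0,"z":0,"ax":0,"ay":0,"az":0,"fingers":-1}]' 20
python3 - <<'E'
import cv2
from rig import r
for n in("top","scene"):
    p=r.camera(n)["pixels"]
    cv2.imwrite(f"pics/b_{n}.png",cv2.cvtColor(p,cv2.COLOR_RGB2BGR))
E
```

```text
t: 6.95
ee_pos: [515.5, -85.2, 134.5]
ee_rot: [-3.118, -0.369, 0.008]
wrist_force: [-0.5, -0.3, -0.6]
grip_width: 0.1
t: 7.45
ee_pos: [516.9, -85.5, 240.2]
ee_rot: [-3.12, -0.368, 0.002]
wrist_force: [0.1, -0.3, -0.0]
grip_width: -0.1
t: 7.95
ee_pos: [572.6, -320.3, 238.3]
ee_rot: [-3.118, -0.368, 0.006]
wrist_force: [-0.3, 1.0, -0.6]
grip_width: -0.0
t: 8.45
ee_pos: [573.6, -317.4, 241.2]
ee_rot: [-3.119, -0.371, 0.0]
wrist_force: [0.4, -0.7, -0.4]
grip_width: -0.1
```

View pics/b_top.png

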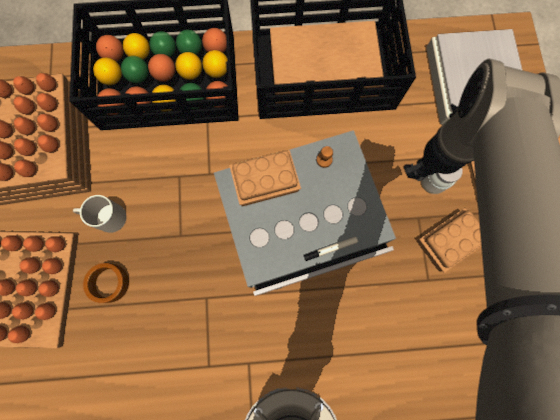

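View pics/b_scene.png

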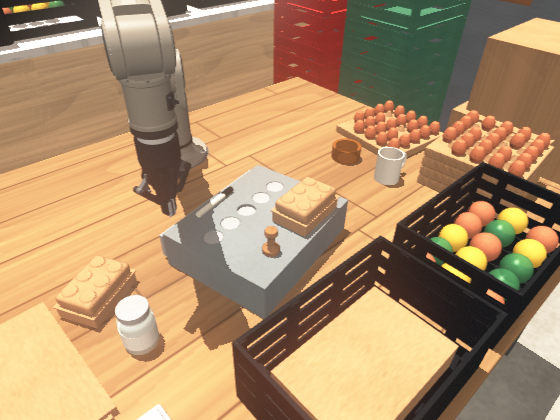

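The drawer is ajar: its front runs from (253,290) to (392,250) in the top view, beyond the till edge. The carton (265,176), stamp (326,157), pen (331,249), mug, tape, jar and second carton are where they were, and the hand is well clear at z = 241 mm.

```bash
python3 -c "
from rig import r
s=r.state();print(s['t'],s['wrist_force'].round(1),abs(s['qd']).max());print(r.sign_off())"
```

```text
8.55 [ 0.6  0.1 -0.4] 0.004922888657657559
the job is handed in; nothing more can be done
None
```

The catch was the middle disc. I pressed it in, the drawer came ajar by itself, and I handed the job in at 8.55 s with no verdict reported.

- **Feeling:** I used shut fingers and started from the disc at y = -128 mm. That disc and the one at -64 mm held firm at 98.6 mm, under about 9 N and 14 N. The middle disc gave at about 3 N.
- **Pressing:** I pressed it until it stopped at 92.5 mm, its full 6 mm of travel. The upward force read 17.6 N at that point. I did not touch the other two discs.
- **Last checks:** In the final pictures the drawer front stands out from the till. I saw no movement in the cartons, pen, stamp, tape, mug or jar. The hand was clear at about 241 mm, with the force reading back at noise level.
- **Not measured:** I judged the drawer opening and the bystanders by eye. Before I moved, the two cameras disagreed by about 3 mm on the disc positions. I used their mean, and it held up.

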